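# Close two preserving jars with rings from the steriliser

## Task

Close the two filled preserving jars. Swing the steriliser's clear cover up past vertical so that it stays open, take out the two seal rings and seat each one flat round the raised lip of the jar it fits (orange on the wide jar, blue on the narrow one), then set each jar's own glass lid centred and flat on its ring, the plug underneath down in the mouth. Leave both jars standing upright and the cover open.

Things in the scene. Friction and masses are not known exactly. Their poses are not given: they have to be found in the camera images.
- steriliser: fixed white steam steriliser, open tray 170 (its x) x 160 (its y) x 45 mm high, walls 4; clear cover. Origin: centre of underside; +x = hinge side, to the robot's left. Hinge line along y at x 90, z 49 mm. Floor at z 8; the rings lie on a rack of three 4 mm rods along x at y -14, 0, 14, tops at z 22, one near the hinge, one far; beyond |y| 17 free down to the floor
- cover (a joint): hinge angle of the clear cover (rad): 0 closed, 1.57 upright, stop at 2.0. It weighs 0.22 kg, turns freely, falls shut when left below 1.45 and falls open onto its stop when left above 1.57
- cover_handle (a point): middle of the cover's grey round bar handle, on the cover's upper face, 12 mm thick, 84 mm long, parallel to the hinge line; 28 mm of free space between bar and clear panel. When closed its axis is 40 mm above the hinge line, 167 mm from it horizontally and 89 mm above the worktop; once the cover is upright the bar is on the side away from the tray
- jar_wide: loose glass jar, low and wide, yellow filling (preserved lemon), 0.45 kg. Origin: centre of underside, z up. Body 80 mm across and 44 high; neck 62 across, its flat top (ledge for the ring) at z 58; on it a raised lip, 53 mm across at the ledge tapering to 48 at its top, z 63; mouth 43 mm wide
- jar_narrow: loose glass jar, narrow and taller, olive-green filling (lime pickle), 0.45 kg. Origin: centre of underside, z up. Body 66 mm across and 54 high; neck 48 across, its flat top (ledge for the ring) at z 68; on it a raised lip, 39 mm across at the ledge tapering to 34 at its top, z 73; mouth 29 mm wide
- ring_wide: orange firm seal ring of the wide jar, outside 68 mm, inside 57 mm, 7 mm thick, lying flat on the rack in the steriliser. Origin at the centre of its underside, z up
- ring_narrow: blue firm seal ring of the narrow jar, outside 54 mm, inside 43 mm, 7 mm thick, lying flat on the rack in the steriliser. Origin at the centre of its underside, z up
- lid_wide: larger greenish glass lid, for the wide jar: disc 68 mm across, 8 thick, on a tapered plug (37 mm wide under the disc, 29 at its foot, 10 high). Stands plug down on the worktop, disc from z 10 to 18 mm. Origin: centre of the plug's foot, z up. On its ring the disc's underside lies 7 mm above the jar's ledge
- lid_narrow: smaller greenish glass lid, for the narrow jar: disc 54 mm across, 8 thick, on a tapered plug (23 mm wide under the disc, 15 at its foot, 10 high). Stands plug down on the worktop, disc from z 10 to 18 mm. Origin: centre of the plug's foot, z up. On its ring the disc's underside lies 7 mm above the jar's ledge
Things that resemble listed ones, but are neither listed nor needed, are in the scene too. What is shaped like the jar_wide but purple is not meant.

How it is judged:
By the outcome, as a careful person would: the job done as asked, in the order asked, and still so for the second after the job is handed in, with the robot touching nothing.
It also fails if it takes over 128 s, if anything falls off the work surface, if the arm or the gripper's body presses on something with over 40 N, if the wrist force passes 120 N, or if a joint passes its speed limit or range.

## Robot

A 6-joint arm with a two-finger parallel gripper is mounted at the origin on a cart in front of the work surface, level with it; the furniture and walls round the work are solid. World frame = base frame: x ahead of the robot, y to its left, z up, the work surface at z = 0. Lengths are in m, angles in rad, forces in N, time in s.
With the tool pointing down it reaches from about 0.3 to 0.775 m from the base axis. Payload 14.6 kg.
Tool frame: the origin (TCP) lies at the very end of the fingers, on their centre line; the grasp point (between the pads) lies 19 mm behind it; z points along the fingers, y is the line along which they close (so a half turn about z gives the same grasp; the last joint's range is limited). The gripper opens to 94 mm and grips with 3 to 60 N. Pads are 16 mm wide; open, the fingers measure 119 mm over their backs; the gripper's body (75 mm by 177 mm) begins 78 mm behind the grasp point.
Start: joints at [1.053, 0.3, 1.521, -0, 1.321, -0.067], TCP at [0.24, 0.495, 0.205] pointing down, gripper open.
Joint ranges: [-3.03, 3.03], [-0.79, 2.21], [0.23, 2.52], [-1.04, 4.18], [0, 3.07], [-2.55, 2.55]. Speed limits (rad/s): [2.22, 2.22, 2.57, 3.14, 3.14, 3.14].

## Interface

Orientations are given as [roll, pitch, yaw] about the fixed x, y, z axes, in that order (R = Rz(yaw) Ry(pitch) Rx(roll)).
In Python, from station import ctrl, camera, camera_info, finder gives the robot as it stands.
- The arm moves only by the tool carry_out, never from a script. Its argument "motion" is a list of rows, each a list of 2 entries, a list of its own where there are three numbers: the shift along the tool's x, y, z as a fraction of full scale, then the turn about the tool's z as a fraction of full scale. A call has 1 to 12 rows; each row is the pose to reach, as a shift and turn from the pose commanded when the call began, along the tool's axes at that moment, turning the shorter way round; what a row does not reach only later rows make up. Full scale, the value 1, is 200 mm for a shift and 360 degrees for a turn. A row lasts 1/10 s, in which the tool goes at most 50 mm and 8.59 degrees, less where a joint would pass 70% of its speed; a pose out of reach is approached as far as the arm can. A call with a number of a shift or a turn outside -1 to 1 is refused whole. A call with a gripper value outside its range is refused whole. "hand" is the closure, from -1 (fully open) to 1 (shut), set as the call begins (left out, the last holds). The fingers move at their own pace and stop on an object; "force" is the grip in N (left out, the last holds). Time passes only in rows, so rows that repeat a pose let the fingers close. It gives the time, the measured TCP pose, the force, the opening and the grip force at its end, in the units of the state.
- ctrl.get_obs(): the state, without advancing time (a new reading comes with each control period).
- camera(name): name is "side" or "top"; returns (picture, depth): 400x640x3 uint8, blue, green, red; 400x640 float32, m along the optical axis (not along the pixel's ray), 0 where there is no reading.
- camera_info(name): a dict with "camera_matrix" (3x3 intrinsics, pixels), "origin" and "attitude" of the camera in the world. Camera axes: x right, y down, z forward; pixel columns grow to the right and rows downward; lengths in m; the calibration is good to about 2 mm. A picture is of the moment at which its call begins. camera_info takes no time and is no camera call.
- ctrl.hand_in(): hands the job in; it is judged then, once.
Trained networks look in the newest picture that a camera, given by its name, has taken for a name from the list of things; names that differ only in an ending like _2 or _b are one class to them, and where a whole thing is asked for, a point or a joint stands for the part that bears it (a point fixed in the world has none). Each returns a list of dicts, best first, with "conf" (0 to 1); they miss things now and then, are a little off and sometimes report something else, mostly with a low value. They report only what shows in the picture. A call takes as long as a camera call. They do not tell look-alikes from the thing itself.
- finder.boxes_of(camera, query): "location" ([column, row] in pixels, amid what is visible of it).
- finder.cut_out(camera, query): "mask" (400x640 bool, what is visible of it) and "location" ([column, row] in pixels, amid what is visible of it).
- finder.pinpoint(camera, query): "location" ([column, row] in pixels: a listed point, or the origin of a listed thing).
The state is a dict: "time_s": time; "qpos": joint angles; "joint_vel": joint speeds; "tau": joint torques, N m; "ee_pos": TCP position; "eef_rot": TCP orientation; "force": force on the tool from outside, world axes, zero at the start; "moment": the same for the moment, N m; "grip_width": finger opening in m; "grip_force": force on a finger pad.
Only numpy, scipy, OpenCV 4.12 (cv2) and the standard library are available. Lean on these libraries where they do the work, as an engineer would, in place of code of your own. Each camera call takes 0.05 s, during which the arm holds its last target. There are 200 camera calls.

## Working session

There is one attempt and no reset: what is moved stays moved. The work goes in short steps, Python scripts to look and compute and a tool call to move; the robot and the scene stay as the last step left them, time stands still between calls to the robot, and variables do not carry over. Pictures are saved under pics/ and viewed, at most 14 in all, crops included, and the job is handed in when it is done.

Besides the shell and the picture viewer there is one more tool, called after ">>>" as name(argument=value, ...), one argument or row to a line, values as JSON. carry_out: Moves the arm, as the interface text tells. Its arguments: {"type":"object","properties":{"motion":{"type":"array","items":{"type":"array"}},"hand":{"type":"number"},"force":{"type":"number"}},"required":["motion"]}

```bash
mkdir -p pics; ls
cat > h.py <<'E'
import numpy as np, cv2
from station import ctrl, camera, camera_info, finder
from scipy.spatial.transform import Rotation as Rn
def cam(n):
    i=camera_info(n); K=np.array(i["camera_matrix"]); a=np.array(i["attitude"]); o=np.array(i["origin"])
    R=a if a.shape==(3,3) else (Rn.from_euler('xyz',a).as_matrix() if a.size==3 else Rn.from_quat(a).as_matrix())
    return K,R,o
def ray(n,p):
    K,R,o=cam(n); d=R@np.linalg.inv(K)@np.array([p[0],p[1],1.]); return o,d
def at_z(n,p,z):
    o,d=ray(n,p); return o+d*(z-o[2])/d[2]
def cloud(n,D):
    K,R,o=cam(n); v,u=np.mgrid[:D.shape[0],:D.shape[1]]
    P=np.stack([(u-K[0,2])/K[0,0]*D,(v-K[1,2])/K[1,1]*D,D],-1)
    return P@R.T+o
def tri(a,pa,b,pb):
    o1,d1=ray(a,pa);o2,d2=ray(b,pb)
    s=np.linalg.lstsq(np.stack([d1,-d2],1),o2-o1,rcond=None)[0]
    return (o1+d1*s[0]+o2+d2*s[1])/2, np.linalg.norm(o1+d1*s[0]-o2-d2*s[1])
E
python3 - <<'E'
from h import *
for n in("side","top"):
    im,D=camera(n); cv2.imwrite(f"pics/{n}0.png",im); np.save(f"pics/{n}0.npy",D)
    print(n,camera_info(n))
    for q in["steriliser","cover","cover_handle","jar_wide","jar_narrow","ring_wide","ring_narrow","lid_wide","lid_narrow"]:
        print(q,[(np.round(r["location"]),round(r["conf"],2)) for r in finder.boxes_of(n,q)][:4],[(np.round(r["location"],1),round(r["conf"],2)) for r in finder.pinpoint(n,q)][:4])
print(ctrl.get_obs())
E
```

```text
pics
side {'camera_matrix': array([[397.23411131,   0.        , 320.31939169],
       [  0.        , 397.23411131, 197.61897998],
       [  0.        ,   0.        ,   1.        ]]), 'origin': array([ 0.32444634, -0.79916163,  0.6416217 ]), 'attitude': array([-2.1707098 , -0.01261659, -0.18824754])}
steriliser [(array([290., 168.]), 0.78)] [(array([287.7, 173.5]), 0.64)]Traceback (most recent call last):
  File "<stdin>", line 6, in <module>
ValueError: it knows: cover_handle, jar_narrow, jar_wide, lid_narrow, lid_wide, ring_narrow, ring_wide, steriliser
```

Run:
```python
from h import *
for n in("side","top"):
    im,D=camera(n); cv2.imwrite(f"pics/{n}0.png",im); np.save(f"pics/{n}0.npy",D)
    print(n,camera_info(n)["origin"],camera_info(n)["attitude"],cam(n)[0][0])
    for q in["steriliser","cover_handle","jar_wide","jar_narrow","ring_wide","ring_narrow","lid_wide","lid_narrow"]:
        print(q,[(np.round(r["location"]),round(r["conf"],2)) for r in finder.boxes_of(n,q)][:4],[(np.round(r["location"],1),round(r["conf"],2)) for r in finder.pinpoint(n,q)][:4])
print(ctrl.get_obs())
```

```text
side [ 0.32444634 -0.79916163  0.6416217 ] [-2.1707098  -0.01261659 -0.18824754] [397.23411131   0.         320.31939169]
steriliser [(array([292., 168.]), 0.83)] [(array([290. , 174.5]), 0.91)]
cover_handle [(array([292., 163.]), 0.91), (array([300., 227.]), 0.46)] [(array([288.2, 162.5]), 0.84), (array([292.5, 176. ]), 0.69)]
jar_wide [(array([350., 358.]), 0.87), (array([300., 231.]), 0.68)] [(array([299.4, 238.9]), 0.95), (array([347.9, 366.3]), 0.56)]
jar_narrow [(array([321., 298.]), 0.64)] [(array([319.8, 311.4]), 0.58)]
ring_wide [(array([291., 168.]), 0.51)] []
ring_narrow [] []
lid_wide [(array([345., 266.]), 0.86)] [(array([344. , 267.3]), 0.87)]
lid_narrow [(array([319., 209.]), 0.73)] [(array([319.5, 217.7]), 0.64)]
top [ 0.29245874 -0.03974979  1.32370774] [-3.00093803 -0.00617914 -1.54625471] [449.04516691   0.         321.48609253]
steriliser [(array([216., 209.]), 0.62), (array([323., 217.]), 0.42), (array([218., 211.]), 0.39)] [(array([222.4, 214.1]), 0.56)]
cover_handle [(array([214., 211.]), 0.72)] [(array([240.5, 215.8]), 0.6)]
jar_wide [(array([321., 219.]), 0.8
[... 333 characters left out ...]
 0.61)]
{'time_s': 1.9, 'qpos': array([ 1.05337841e+00,  2.99922249e-01,  1.52103399e+00,  4.22038838e-05,
        1.32070870e+00, -6.66046927e-02]), 'joint_vel': array([-7.05535181e-05,  6.72839764e-04, -3.79694331e-04,  1.55887903e-04,
        1.88641134e-04, -7.44381411e-04]), 'tau': array([ 3.27322118e-05, -5.31656456e+01, -3.52915514e+01,  7.08913081e-02,
        2.12799339e-02, -1.61974685e-05]), 'ee_pos': array([0.23961578, 0.49503095, 0.20541898]), 'eef_rot': array([-3.14152325e+00, -4.56105414e-05,  2.69076898e+00]), 'force': array([ 0.16075801, -0.4415381 , -0.19576958]), 'moment': array([-0.03504797, -0.00156295,  0.06565984]), 'grip_force': 0.0, 'grip_width': 0.09394607889786037}
```

View pics/side0.png

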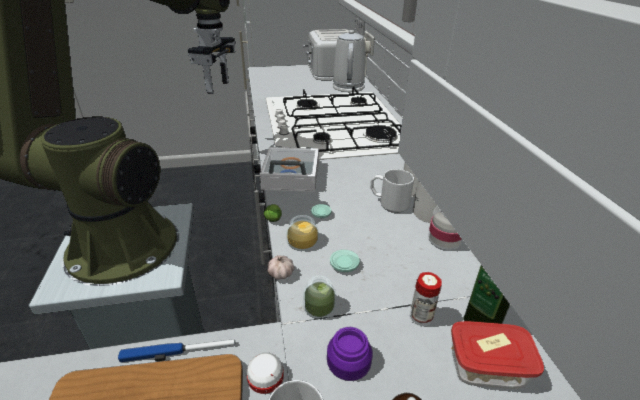

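View pics/top0.png

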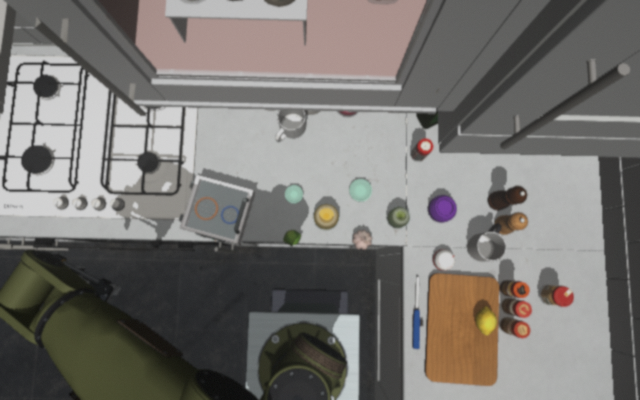

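Side view: steriliser at (290,168), yellow jar at (302,232), green jar at (320,297), large lid at (345,262) and small lid at (320,211). The purple jar, a look-alike for jar_wide, is at (350,353).
Top view: steriliser at (218,208), orange ring at (207,208), blue ring at (230,215), yellow jar at (326,216), green jar at (399,216), lids at (360,189) and (293,194). The purple jar is at (442,207).
I choose the yellow jar as jar_wide.

Run:
```python
from h import *
T=cv2.imread("pics/top0.png");S=cv2.imread("pics/side0.png")
a=cv2.resize(T[165:250,170:420],None,fx=3.2,fy=3.2,interpolation=3)
b=cv2.resize(S[140:325,235:375],None,fx=3.2,fy=3.2,interpolation=3)[:, :]
b1=b[:300,:400];b2=b[292:592,:400]
c=np.zeros((272+300,800,3),np.uint8);c[:272]=a;c[272:,:400]=b1[:, :400];c[272:572,400:]=b2
cv2.imwrite("pics/crop1.png",c)
for n,I in(("top",T),("side",S)):
    D=np.load(f"pics/{n}0.npy");W=cloud(n,D);H=cv2.cvtColor(I,cv2.COLOR_BGR2HSV)
    z=W[...,2]
    for q in["steriliser","jar_wide","jar_narrow","lid_wide","lid_narrow","ring_wide","ring_narrow","cover_handle"]:
        camera(n)
        for r in finder.cut_out(n,q)[:2]:
            m=r["mask"]&(D>0)
            if m.sum()<5: continue
            P=W[m]; zt=np.percentile(P[:,2],95)
            t=P[P[:,2]>zt-.006]
            print(n,q,round(r["conf"],2),np.round(r["location"]),"px",r["mask"].sum(),"med",np.round(np.median(P,0),3),"ztop",round(zt,3),"min",np.round(np.percentile(P,3,0),3),"max",np.round(np.percentile(P,97,0),3),"topmid",np.round((t.min(0)+t.max(0))/2,3))
```

```text
top steriliser 0.93 [219. 212.] px 3630 med [0.436 0.252 0.055] ztop 0.062 min [0.359 0.167 0.022] max [0.518 0.339 0.091] topmid [0.438 0.257 0.078]
top jar_wide 0.96 [323. 217.] px 601 med [ 0.426 -0.057  0.044] ztop 0.063 min [ 0.393 -0.092  0.028] max [ 0.462 -0.023  0.064] topmid [ 0.428 -0.057  0.064]
top jar_wide 0.67 [443. 205.] px 637 med [ 0.457 -0.388  0.044] ztop 0.063 min [ 0.425 -0.42   0.008] max [ 0.493 -0.358  0.064] topmid [ 0.461 -0.395  0.062]
top jar_narrow 0.81 [396. 216.] px 387 med [ 0.429 -0.262  0.055] ztop 0.072 min [ 0.403 -0.289  0.04 ] max [ 0.457 -0.237  0.073] topmid [ 0.431 -0.267  0.072]
top lid_wide 0.79 [360. 193.] px 375 med [ 0.512 -0.157  0.017] ztop 0.021 min [ 0.483 -0.186  0.011] max [ 0.539 -0.129  0.022] topmid [ 0.511 -0.158  0.02 ]
top lid_narrow 0.8 [295. 194.] px 276 med [0.493 0.039 0.017] ztop 0.021 min [0.469 0.017 0.   ] max [0.517 0.062 0.022] topmid [0.494 0.04  0.021]
top cover_handle 0.84 [213. 209.] px 3387 med [0.438 0.256 0.055] ztop 0.063 min [0.361 0.171 0.05 ] max [0.517 0.34  0.092] topmid [0.437 0.258 0.079]
side sterili
[... 545 characters left out ...]
.401 -0.299  0.005] max [ 0.458 -0.251  0.073] topmid [ 0.431 -0.267  0.07 ]
side lid_wide 0.95 [344. 262.] px 514 med [ 0.51  -0.16   0.017] ztop 0.019 min [ 0.481 -0.188  0.014] max [ 0.54  -0.128  0.02 ] topmid [ 0.51  -0.158  0.017]
side lid_wide 0.71 [320. 297.] px 1229 med [ 0.428 -0.286  0.048] ztop 0.071 min [ 0.401 -0.299  0.001] max [ 0.459 -0.249  0.073] topmid [ 0.431 -0.267  0.07 ]
side lid_narrow 0.54 [320. 212.] px 227 med [0.495 0.034 0.017] ztop 0.019 min [0.471 0.013 0.002] max [0.52  0.064 0.02 ] topmid [0.494 0.038 0.017]
side cover_handle 0.57 [292. 163.] px 1585 med [0.437 0.224 0.055] ztop 0.091 min [0.36  0.163 0.049] max [0.517 0.335 0.094] topmid [0.422 0.179 0.092]
```

View pics/crop1.png

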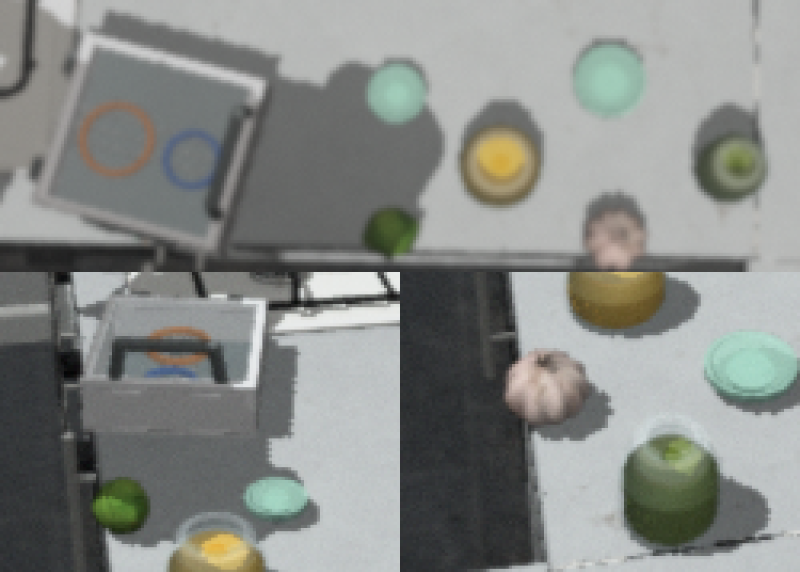

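```bash
cat >> h.py <<'E'
def circ(n,D,c,zmin,zmax=1,r=.045):
    W=cloud(n,D); m=(D>0)&(W[...,2]>zmin)&(W[...,2]<zmax)&(np.hypot(W[...,0]-c[0],W[...,1]-c[1])<r)
    P=W[m]; (x,y),R=cv2.minEnclosingCircle(P[:,:2].astype(np.float32)); return np.round([x,y,2*R,np.percentile(P[:,2],90),*P[:,:2].mean(0)],4)
def ringpx(I,col):
    H=cv2.cvtColor(I,cv2.COLOR_BGR2HSV).astype(int)
    return H
E
python3 - <<'E'
from h import *
for n in("top","side"):
    D=np.load(f"pics/{n}0.npy");I=cv2.imread(f"pics/{n}0.png");W=cloud(n,D)
    print(n)
    for q,c,z in(("jw",(.428,-.058),.052),("jn",(.431,-.267),.062),("lw",(.511,-.158),.0125),("ln",(.494,.04),.0125)):
        print(q,circ(n,D,c,z))
    near=(np.hypot(W[...,0]-.437,W[...,1]-.255)<.13)&(D>0)
    h=near&(W[...,2]>.084)&(I.max(-1)<110); P=W[h]; r=cv2.minAreaRect(P[:,:2].astype(np.float32)); print("handle",h.sum(),r,np.percentile(P[:,2],[5,50,95]))
    w=near&(W[...,2]>.035)&(W[...,2]<.075); r=cv2.minAreaRect(W[w][:,:2].astype(np.float32)); print("tray",r,np.median(W[w][:,2])); print(np.round(cv2.boxPoints(r),4).tolist())
    H=cv2.cvtColor(I,cv2.COLOR_BGR2HSV).astype(int);p=near&(H[...,1]>70)
    for nm,lo,hi in(("orange",3,20),("blue",100,130)):
        m=p&(H[...,0]>=lo)&(H[...,0]<=hi);v,u=np.nonzero(m)
        X=np.array([at_z(n,(a,b),.027) for a,b in zip(u,v)]); 
        if len(X)>5:
            (x,y),R=cv2.minEnclosingCircle(X[:,:2].astype(np.float32)); print(nm,len(X),round(x,4),round(y,4),2*R)
E
```

```text
top
jw [ 0.4283 -0.057   0.0621  0.064   0.428  -0.0569]
jn [ 0.4312 -0.2669  0.0484  0.0729  0.4306 -0.2654]
lw [ 0.5102 -0.1566  0.0679  0.0208  0.5103 -0.1566]
ln [0.4938 0.0393 0.0537 0.0201 0.4937 0.0393]
handle 1549 ((0.47533267736434937, 0.25213900208473206), (0.213468536734581, 0.11521085351705551), 60.11961364746094) [0.0931723  0.7779418  0.83651363]
tray ((0.4388357400894165, 0.260841429233551), (0.18156558275222778, 0.1645136922597885), 76.0927963256836) 0.05495309133424242
[[0.33719998598098755, 0.19249999523162842], [0.4968999922275543, 0.15289999544620514], [0.5404999852180481, 0.32919999957084656], [0.3808000087738037, 0.3686999976634979]]
orange 112 0.4434 0.2915 0.06696131825447083
blue 44 0.4265 0.2216 0.05145055428147316
side
jw [ 0.4285 -0.0583  0.0624  0.0626  0.4281 -0.0631]
jn [ 0.4315 -0.2672  0.0495  0.0728  0.4306 -0.2714]
lw [ 0.5108 -0.1571  0.0696  0.0189  0.5099 -0.1594]
ln [0.4937 0.0386 0.0564 0.0188 0.4937 0.0368]
handle 145 ((0.42203763127326965, 0.17846131324768066), (0.01386917196214199, 0.09635474532842636), 75.75188446044922) [0.08467899 0.09100581 0.09593274]
tray ((0.4411909580230713, 0.25827956199645996), (0.18526099622249603, 0.160201758146286), 76.16861724853516) 0.05499037684201469
[[0.34130001068115234, 0.1875], [0.4968000054359436, 0.14920000731945038], [0.541100025177002, 0.32910001277923584], [0.3856000006198883, 0.36739999055862427]]
orange 79 0.4428 0.2902 0.0741320326924324
blue 32 0.43 0.2362 0.04317685589194298
```

>>> carry_out(
  motion=[
    [[-0.75,-0.514,0],-0.0332],
    [[-0.75,-0.514,0],-0.0332],
    [[-0.75,-0.514,0],-0.0332],
    [[-0.75,-0.514,0],-0.0332],
    [[-0.75,-0.514,0],-0.0332],
    [[-0.75,-0.514,0],-0.0332],
    [[-0.75,-0.514,0],-0.0332],
    [[-0.75,-0.514,0],-0.0332],
  ],
  hand=-1,
  force=20,
)

```text
time_s: 4.3
ee_pos: [0.3293, 0.338, 0.2053]
eef_rot: [-3.141, -0.0, 2.901]
force: [0.4, 0.7, -0.1]
grip_width: 0.0939
grip_force: 0.0
```

>>> carry_out(
  motion=[
    [[-0.64,-0.664,0],0],
    [[-0.64,-0.664,0],0],
    [[-0.64,-0.664,0],0],
    [[-0.64,-0.664,0],0],
    [[-0.64,-0.664,0],0],
    [[-0.64,-0.664,0.2],0],
    [[-0.64,-0.664,0.4],0],
    [[-0.64,-0.664,0.55],0],
    [[-0.64,-0.664,0.65],0],
    [[-0.64,-0.664,0.65],0],
    [[-0.64,-0.664,0.65],0],
  ],
)

```text
time_s: 5.4
ee_pos: [0.4222, 0.1785, 0.076]
eef_rot: [3.142, -0.0, 2.901]
force: [0.6, -0.5, -0.0]
grip_width: 0.094
grip_force: 0.0
```

Run:
```python
from h import *
o=ctrl.get_obs();print(o["ee_pos"],o["force"])
T,_=camera("top");S,_=camera("side")
c=np.zeros((480,800,3),np.uint8);c[:,:400]=cv2.resize(T[160:256,180:260],(400,480));c[:,400:]=cv2.resize(S[110:206,250:330],(400,480));cv2.imwrite("pics/c2.png",c)
```

```text
[0.42222947 0.17846468 0.0760115 ] [ 0.6383464  -0.51341955 -0.00472698]
```

View pics/c2.png

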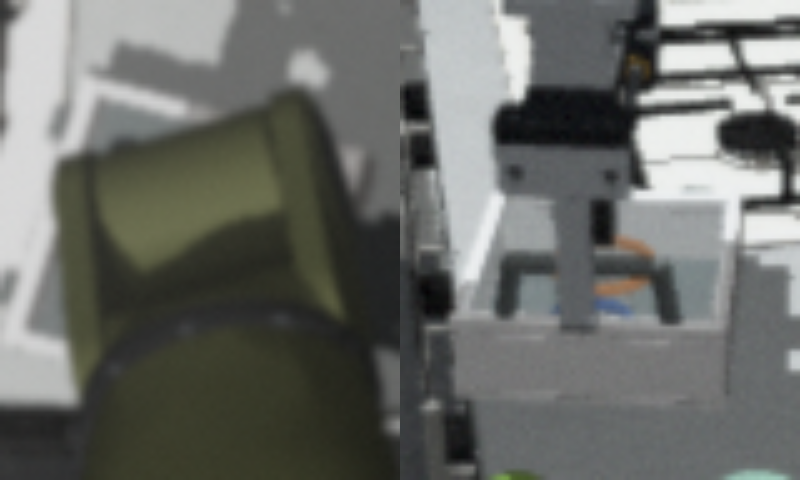

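The crop shows one finger in front of the bar, at about (575,260), and the other behind it. They straddle the middle of the handle, so I close.

>>> carry_out(
  motion=[
    [[0,0,0],0],
    [[0,0,0],0],
    [[0,0,0],0],
    [[0,0,0],0],
    [[0,0,0],0],
    [[0,0,0],0],
    [[0,0,0],0],
    [[0,0,0],0],
  ],
  hand=1,
  force=20,
)

```text
time_s: 6.3
ee_pos: [0.4223, 0.1775, 0.0754]
eef_rot: [-3.142, -0.0, 2.899]
force: [-0.0, 0.3, 0.1]
grip_width: 0.0337
grip_force: 0.0
```

Run:
```python
from h import *
# arc: bar rel hinge (-cos f, sin f)*r ; tool y = +sx, tool z = down ; fractions
r=np.hypot(.167,.040);f0=np.arctan2(.040,.167)
for t in np.arange(.1,2.01,.1): 
    f=f0+t; print(round(t,2),np.round((r*(np.cos(f0)-np.cos(f)))/.2,3),np.round(-(r*(np.sin(f)-np.sin(f0)))/.2,3))
```

```text
0.1 0.024 -0.082
0.2 0.056 -0.162
0.3 0.096 -0.238
0.4 0.144 -0.309
0.5 0.198 -0.376
0.6 0.259 -0.437
0.7 0.325 -0.491
0.8 0.397 -0.538
0.9 0.473 -0.578
1.0 0.552 -0.611
1.1 0.634 -0.635
1.2 0.719 -0.651
1.3 0.804 -0.658
1.4 0.89 -0.657
1.5 0.975 -0.647
1.6 1.059 -0.629
1.7 1.141 -0.602
1.8 1.219 -0.568
1.9 1.294 -0.526
2.0 1.364 -0.476
```

>>> carry_out(
  motion=[
    [[0,0,0],0],
    [[0,0,0],0],
    [[0,0,0],0],
    [[0,0,0],0],
    [[0,0,0],0],
  ],
)

```text
time_s: 6.8
ee_pos: [0.4231, 0.1805, 0.0758]
eef_rot: [3.135, 0.002, 2.899]
force: [4.5, 28.3, -8.0]
grip_width: 0.0108
grip_force: 20.0
```

>>> carry_out(
  motion=[
    [[0.011,0.011,0],0],
  ],
)

```text
time_s: 6.9
ee_pos: [0.4228, 0.1811, 0.0762]
eef_rot: [3.139, 0.005, 2.9]
force: [19.0, -12.3, 0.8]
grip_width: 0.0111
grip_force: 20.0
```

>>> carry_out(
  motion=[
    [[-0.011,0,0],0],
    [[-0.011,0.01,-0.04],0],
    [[-0.011,0.024,-0.082],0],
    [[-0.011,0.056,-0.162],0],
    [[-0.011,0.096,-0.238],0],
    [[-0.011,0.144,-0.309],0],
    [[-0.011,0.198,-0.376],0],
    [[-0.011,0.259,-0.437],0],
  ],
)

```text
time_s: 7.7
ee_pos: [0.4353, 0.2311, 0.1626]
eef_rot: [3.14, -0.0, 2.9]
force: [7.6, 10.6, -15.1]
grip_width: 0.0112
grip_force: 20.0
```

>>> carry_out(
  motion=[
    [[0,0.066,-0.054],0],
    [[0,0.138,-0.101],0],
    [[0,0.214,-0.141],0],
    [[0,0.293,-0.174],0],
    [[0,0.375,-0.198],0],
    [[0,0.46,-0.214],0],
    [[0,0.545,-0.221],0],
    [[0,0.631,-0.22],0],
  ],
)

```text
time_s: 8.5
ee_pos: [0.4658, 0.353, 0.2072]
eef_rot: [-3.142, 0.001, 2.899]
force: [0.4, -2.1, 1.8]
grip_width: 0.0114
grip_force: 20.0
```

>>> carry_out(
  motion=[
    [[0,0.085,0.01],0],
    [[0,0.169,0.028],0],
    [[0,0.251,0.055],0],
    [[0,0.329,0.089],0],
    [[0,0.37,0.11],0],
    [[0,0.37,0.11],0],
  ],
)

```text
time_s: 9.1
ee_pos: [0.4834, 0.425, 0.1843]
eef_rot: [3.141, 0.0, 2.9]
force: [2.6, 0.4, 0.5]
grip_width: 0.0113
grip_force: 20.0
```

>>> carry_out(
  motion=[
    [[0,0,0],0],
    [[0,0.02,0.0],0],
    [[0,0.03,-0.04],0],
    [[0,0.03,-0.1],0],
    [[0,0.03,-0.18],0],
    [[0,0.03,-0.3],0],
    [[0,0.03,-0.45],0],
    [[0,0.03,-0.45],0],
  ],
  hand=0.56,
)

```text
time_s: 9.9
ee_pos: [0.4854, 0.4307, 0.2807]
eef_rot: [3.136, 0.005, 2.899]
force: [-0.6, 0.3, 0.2]
grip_width: 0.0205
grip_force: 0.0
```

>>> carry_out(
  motion=[
    [[0.4,0,0],0.05],
    [[0.6,-0.2,0],0.1],
    [[0.6,-0.5,0],0.2],
    [[0.6,-0.8,0],0.25],
    [[0.6,-0.8,0],0.25],
    [[0.6,-0.8,0],0.25],
    [[0.6,-0.8,0],0.25],
    [[0.6,-0.8,0],0.25],
    [[0.6,-0.8,0],0.25],
    [[0.6,-0.8,0],0.25],
    [[0.6,-0.8,0],0.25],
  ],
  hand=-1,
)

```text
time_s: 11.0
ee_pos: [0.3297, 0.3034, 0.2752]
eef_rot: [3.141, -0.0, 1.323]
force: [0.7, -0.0, 0.0]
grip_width: 0.0937
grip_force: 0.0
```

Run:
```python
from h import *
o=ctrl.get_obs();print(o["time_s"],o["ee_pos"],o["eef_rot"],o["grip_width"])
T,D=camera("top");S,E=camera("side")
np.save("pics/t2.npy",D);np.save("pics/s2.npy",E)
cv2.imwrite("pics/t2.png",T);cv2.imwrite("pics/s2.png",S)
c=np.zeros((480,800,3),np.uint8);c[:,:400]=cv2.resize(T[160:256,180:260],(400,480));c[:,400:]=cv2.resize(S[110:206,250:330],(400,480));cv2.imwrite("pics/c3.png",c)
```

```text
11.0 [0.32968318 0.30343612 0.27522006] [ 3.14135412e+00 -3.04656860e-04  1.32267705e+00] 0.09374429623176446
```

View pics/c3.png

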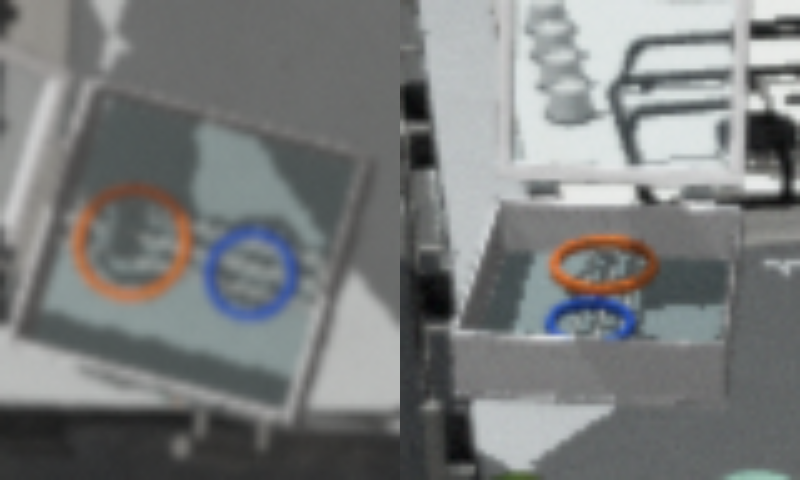

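The cover stands open behind the tray, and both rings are in plain view on the rods: orange at crop (133,243) and blue at (252,272) from the top. Next I measure the rings.

```bash
cat >> h.py <<'E'
def ringfit(n,I,D,col,c,R=.13,zs=.027):
    H=cv2.cvtColor(I,cv2.COLOR_BGR2HSV).astype(int); W=cloud(n,D)
    lo,hi={"orange":(3,18),"blue":(100,130)}[col]
    m=(H[...,1]>110)&(H[...,0]>=lo)&(H[...,0]<=hi)&(D>0)&(np.hypot(W[...,0]-c[0],W[...,1]-c[1])<R)
    P=W[m]; z=np.percentile(P[:,2],[10,50,90])
    zt=zs if zs else z[1]
    v,u=np.nonzero(m); X=np.array([at_z(n,(a,b),zt)[:2] for a,b in zip(u,v)])
    A=np.c_[2*X,np.ones(len(X))]; s=np.linalg.lstsq(A,(X**2).sum(1),rcond=None)[0]
    (x,y),r=cv2.minEnclosingCircle(X.astype(np.float32))
    return len(X),np.round([s[0],s[1],2*np.sqrt(s[2]+s[0]**2+s[1]**2)],4),np.round([x,y,2*r],4),np.round(z,4)
E
python3 - <<'E'
from h import *
for n,f in(("top","t2"),("side","s2")):
    I=cv2.imread(f"pics/{f}.png");D=np.load(f"pics/{f}.npy")
    print(n,ringfit(n,I,D,"orange",(.443,.291),.06),ringfit(n,I,D,"blue",(.427,.221),.05))
    W=cloud(n,D);near=(np.hypot(W[...,0]-.44,W[...,1]-.255)<.14)&(D>0)&(W[...,2]>.037)&(W[...,2]<.05)
    r=cv2.minAreaRect(W[near][:,:2].astype(np.float32));print(r)
E
```

```text
top (118, array([0.4435, 0.2914, 0.0617]), array([0.4438, 0.2914, 0.067 ]), array([0.025 , 0.0286, 0.0324])) (103, array([0.4269, 0.2219, 0.0483]), array([0.4275, 0.2218, 0.0543]), array([0.0247, 0.0284, 0.0313]))
((0.43808937072753906, 0.25809693336486816), (0.17632196843624115, 0.1646084189414978), 76.48469543457031)
side (115, array([0.4438, 0.291 , 0.0628]), array([0.4432, 0.2911, 0.0761]), array([0.0233, 0.0279, 0.0299])) (64, array([0.621 , 1.1057, 1.7915]), array([0.4775, 1.1013, 1.801 ]), array([0.0244, 0.0283, 0.0302]))
((0.4411161243915558, 0.2581007182598114), (0.18316133320331573, 0.1601564586162567), 76.03055572509766)
```

>>> carry_out(
  motion=[
    [[0.081,0.567,0],0],
    [[0.081,0.567,0],0],
    [[0.081,0.567,0],0],
    [[0.081,0.567,0.2],0],
    [[0.081,0.567,0.4],0],
    [[0.081,0.567,0.6],0],
    [[0.081,0.567,0.8],0],
    [[0.081,0.567,0.9],0],
    [[0.081,0.567,0.9],0],
  ],
)

```text
time_s: 12.0
ee_pos: [0.4425, 0.2914, 0.0924]
eef_rot: [-3.138, 0.003, 1.331]
force: [-0.0, -0.9, -0.3]
grip_width: 0.0941
grip_force: 0.0
```

>>> carry_out(
  motion=[
    [[0,0,0.15],0],
    [[0,0,0.27],0],
    [[0,0,0.35],0],
    [[0,0,0.4],0],
    [[0,0,0.41],0],
    [[0,0,0.41],0],
  ],
)

```text
time_s: 12.6
ee_pos: [0.4443, 0.2924, 0.0138]
eef_rot: [3.141, -0.001, 1.329]
force: [-0.1, 0.3, -0.5]
grip_width: 0.0943
grip_force: 0.0
```

>>> carry_out(
  motion=[
    [[0,0,0],0],
    [[0,0,0],0],
    [[0,0,0],0],
    [[0,0,0],0],
    [[0,0,0],0],
    [[0,0,0],0],
  ],
  hand=1,
  force=12,
)

```text
time_s: 13.2
ee_pos: [0.4439, 0.2922, 0.0131]
eef_rot: [3.141, -0.0, 1.329]
force: [-1.2, -0.8, 2.4]
grip_width: 0.0662
grip_force: 11.9
```

>>> carry_out(
  motion=[
    [[0,0,-0.15],0],
    [[0,0,-0.35],0],
    [[0,0,-0.55],0],
    [[0,0,-0.7],0],
    [[-0.2,0.04,-0.7],-0.01],
    [[-0.4,0.08,-0.7],-0.02],
    [[-0.6,0.12,-0.7],-0.03],
    [[-0.859,0.172,-0.7],-0.0385],
    [[-0.859,0.172,-0.7],-0.0385],
    [[-0.859,0.172,-0.7],-0.0385],
  ],
)

```text
time_s: 14.2
ee_pos: [0.4361, 0.1163, 0.153]
eef_rot: [3.141, -0.0, 1.568]
force: [0.3, -0.4, 0.4]
grip_width: 0.0667
grip_force: 11.9
```

Run:
```python
from h import *
o=ctrl.get_obs();print(o["time_s"],o["ee_pos"],o["eef_rot"],o["grip_width"],o["force"])
for n in("top","side"):
    I,D=camera(n)
    H=cv2.cvtColor(I,cv2.COLOR_BGR2HSV)
    try: print(n,ringfit(n,I,D,"orange",o["ee_pos"],.06,o["ee_pos"][2]+.0125))
    except Exception as e: print(n,e)
    print(cloud(n,D)[H[...,1]>120].shape)
    if n=="side": cv2.imwrite("pics/c4.png",cv2.resize(I[100:250,230:380],(600,600)))
```

```text
14.2 [0.4360808  0.11633046 0.1530053 ] [ 3.14130558e+00 -1.40614864e-04  1.56773426e+00] 0.06672428488494275 [ 0.29944869 -0.36740933  0.44514528]
top index -1 is out of bounds for axis 0 with size 0
(9382, 3)
side (139, array([0.4144, 0.3094, 0.3981]), array([0.445 , 0.3824, 0.6053]), array([0.1638, 0.1678, 0.1698]))
(15905, 3)
```

View pics/c4.png

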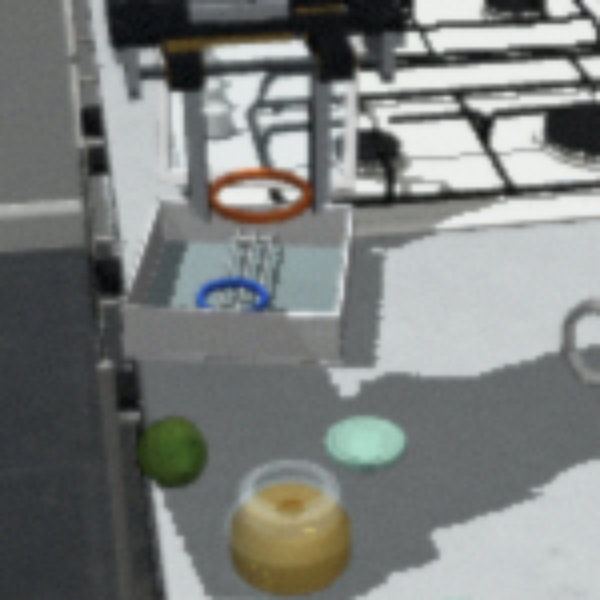

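>>> carry_out(
  motion=[
    [[-0.2,-0.038,0],0],
    [[-0.4,-0.038,0],0],
    [[-0.6,-0.038,0],0],
    [[-0.8,-0.038,0.1],0],
    [[-0.87,-0.038,0.2],0],
    [[-0.87,-0.038,0.265],0],
    [[-0.87,-0.038,0.265],0],
    [[-0.87,-0.038,0.265],0],
  ],
)

```text
time_s: 15.1
ee_pos: [0.4287, -0.056, 0.1001]
eef_rot: [-3.141, -0.0, 1.572]
force: [-0.8, -0.6, 0.5]
grip_width: 0.0664
grip_force: 11.9
```

```bash
cat >> h.py <<'E'
def held(n,I,D,col,zr,c,R=.05):
    H=cv2.cvtColor(I,cv2.COLOR_BGR2HSV).astype(int); W=cloud(n,D); lo,hi={"orange":(3,18),"blue":(100,130),"lid":(70,95)}[col]
    m=(H[...,1]>(60 if col=="lid" else 110))&(H[...,0]>=lo)&(H[...,0]<=hi)&(D>0)&(W[...,2]>zr[0])&(W[...,2]<zr[1])&(np.hypot(W[...,0]-c[0],W[...,1]-c[1])<R)
    P=W[m]; X=P[:,:2]; (x,y),r=cv2.minEnclosingCircle(X.astype(np.float32))
    pl=np.linalg.lstsq(np.c_[P[:,:2]-X.mean(0),np.ones(len(P))],P[:,2],rcond=None)[0]
    A=np.c_[2*X,np.ones(len(X))]; s=np.linalg.lstsq(A,(X**2).sum(1),rcond=None)[0]
    return len(P),"enc",np.round([x,y,2*r],4),"fit",np.round([s[0],s[1],2*np.sqrt(s[2]+s[0]**2+s[1]**2)],4),"z",np.round(np.percentile(P[:,2],[10,50,90]),4),"tilt",np.round(pl[:2],3),"rng",np.round([X.min(0),X.max(0)],4).tolist()
E
python3 - <<'E'
from h import *
o=ctrl.get_obs();p=o["ee_pos"];print(o["time_s"],p,o["eef_rot"],o["grip_width"],o["force"])
for n in("top","side"):
    I,D=camera(n)
    try: print(n,held(n,I,D,"orange",(p[2]+.003,p[2]+.025),p))
    except Exception as e: print(n,e)
E
```

```text
15.1 [ 0.42871397 -0.05602766  0.10011242] [-3.14139509e+00 -1.08594257e-04  1.57189118e+00] 0.06636374656714866 [-0.76281555 -0.59543433  0.46031869]
top index -1 is out of bounds for axis 0 with size 0
side (199, 'enc', array([ 0.4296, -0.0582,  0.0687]), 'fit', array([ 0.4295, -0.0584,  0.0622]), 'z', array([0.1113, 0.1153, 0.1174]), 'tilt', array([-0.003, -0.003]), 'rng', [[0.3962, -0.0913], [0.4632, -0.0241]])h.py:40: RuntimeWarning: Mean of empty slice.
  pl=np.linalg.lstsq(np.c_[P[:,:2]-X.mean(0),np.ones(len(P))],P[:,2],rcond=None)[0]
  ret = um.true_divide(
```

>>> carry_out(
  motion=[
    [[0,-0.005,0.08],0],
    [[0,-0.005,0.15],0],
    [[0,-0.005,0.18],0],
    [[0,-0.005,0.2],0],
    [[0,-0.005,0.22],0],
    [[0,-0.005,0.235],0],
    [[0,-0.005,0.25],0],
    [[0,-0.005,0.25],0],
  ],
)

```text
time_s: 16.0
ee_pos: [0.4273, -0.0569, 0.0497]
eef_rot: [-3.141, -0.0, 1.57]
force: [-0.3, 0.3, 0.8]
grip_width: 0.0666
grip_force: 11.9
```

>>> carry_out(
  motion=[
    [[0,0,0],0],
    [[0,0,0],0],
    [[0,0,0],0],
    [[0,0,0],0],
    [[0,0,-0.15],0],
    [[0,0,-0.35],0],
    [[0.2,0,-0.6],0],
    [[0.4,0,-0.6],0],
    [[0.6,0,-0.6],0],
    [[0.8,0,-0.6],0],
    [[0.8,0,-0.6],0],
  ],
  hand=-1,
)

```text
time_s: 17.1
ee_pos: [0.427, 0.1064, 0.17]
eef_rot: [3.141, -0.001, 1.575]
force: [0.4, 0.0, 0.4]
grip_width: 0.0941
grip_force: 0.0
```

Run:
```python
from h import *
o=ctrl.get_obs();p=o["ee_pos"];print(o["time_s"],p,o["eef_rot"],o["grip_width"],o["force"])
for n in("top","side"):
    I,D=camera(n); print(n,circ(n,D,(.428,-.058),.052))
    try: print(n,held(n,I,D,"orange",(.05,.075),(.428,-.058)))
    except Exception as e: print(n,e)
    if n=="side": cv2.imwrite("pics/c5.png",cv2.resize(I[190:270,260:340],(600,600)))
```

```text
17.1 [0.4270381  0.10640718 0.1700322 ] [ 3.14117036e+00 -5.88289793e-04  1.57452273e+00] 0.0940731562953873 [0.43801911 0.04661181 0.38226972]
top [ 0.4279 -0.0574  0.0673  0.0674  0.4278 -0.0578]
top (129, 'enc', array([ 0.428 , -0.0574,  0.0673]), 'fit', array([ 0.4273, -0.0573,  0.0614]), 'z', array([0.059 , 0.0648, 0.0683]), 'tilt', array([-0.015,  0.017]), 'rng', [[0.3964, -0.0908], [0.459, -0.0257]])
side [ 0.4273 -0.057   0.0713  0.0655  0.4275 -0.0587]
side (200, 'enc', array([ 0.4275, -0.058 ,  0.0697]), 'fit', array([ 0.4279, -0.0585,  0.062 ]), 'z', array([0.06  , 0.0641, 0.0659]), 'tilt', array([0.01 , 0.019]), 'rng', [[0.3952, -0.0923], [0.4603, -0.0262]])
```

View pics/c5.png

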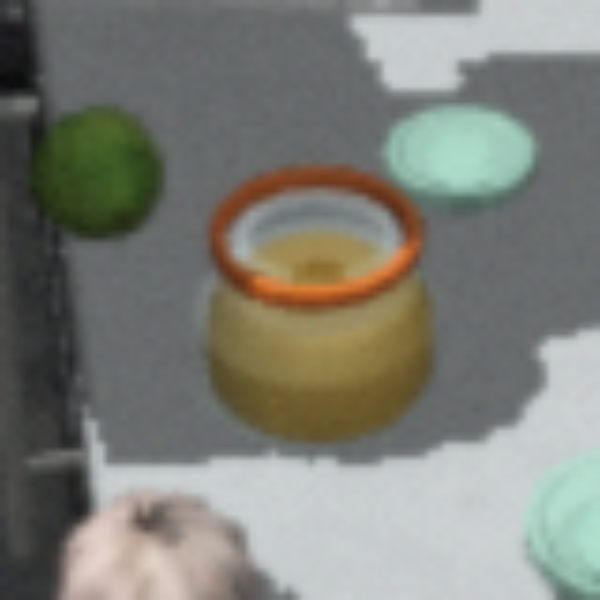

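The orange ring sits flat round the lip: centre at crop (318,238), top measured at z 0.065, and level. Next is the blue ring.

>>> carry_out(
  motion=[
    [[0.25,0,0],0.019],
    [[0.5,0,0],0.0385],
    [[0.578,0,0],0.0385],
    [[0.578,0,0],0.0385],
    [[0.578,0,0.15],0.0385],
    [[0.578,0,0.35],0.0385],
    [[0.578,0,0.53],0.0385],
    [[0.578,0,0.66],0.0385],
    [[0.578,0,0.74],0.0385],
    [[0.578,0,0.78],0.0385],
    [[0.578,0,0.78],0.0385],
    [[0.578,0,0.78],0.0385],
  ],
)

```text
time_s: 18.4
ee_pos: [0.428, 0.2182, 0.0147]
eef_rot: [3.141, -0.001, 1.328]
force: [0.5, -0.3, 0.5]
grip_width: 0.0939
grip_force: 0.0
```

>>> carry_out(
  motion=[
    [[0,0,0],0],
    [[0,0,0],0],
    [[0,0,0],0],
    [[0,0,0],0],
    [[0,0,0],0],
    [[0,0,0],0],
    [[0,0,0],0],
    [[0,0,0],0],
  ],
  hand=1,
  force=12,
)

```text
time_s: 19.2
ee_pos: [0.4274, 0.2187, 0.0139]
eef_rot: [-3.142, -0.0, 1.329]
force: [-0.7, 0.5, 0.5]
grip_width: 0.0539
grip_force: 12.0
```

>>> carry_out(
  motion=[
    [[0,0,-0.15],0],
    [[0,0,-0.35],0],
    [[0,0,-0.55],0],
    [[0,0,-0.7],0],
    [[-0.2,0.05,-0.7],-0.01],
    [[-0.4,0.1,-0.7],-0.02],
    [[-0.6,0.16,-0.7],-0.03],
    [[-0.82,0.213,-0.7],-0.0385],
    [[-0.82,0.213,-0.7],-0.0385],
    [[-0.82,0.213,-0.7],-0.0385],
  ],
)

```text
time_s: 20.2
ee_pos: [0.4294, 0.0486, 0.1539]
eef_rot: [3.142, -0.0, 1.568]
force: [0.7, 0.5, -0.2]
grip_width: 0.0539
grip_force: 12.0
```

>>> carry_out(
  motion=[
    [[-0.2,0,0],0],
    [[-0.4,0,0],0],
    [[-0.6,0,0],0],
    [[-0.8,0.0,0],0],
    [[-0.95,0.0,0],0],
    [[-0.95,0.0,0],0],
    [[-0.95,0.0,0],0],
  ],
)

```text
time_s: 20.9
ee_pos: [0.4296, -0.14, 0.1536]
eef_rot: [-3.141, -0.0, 1.57]
force: [-0.2, 1.5, -0.8]
grip_width: 0.054
grip_force: 12.0
```

>>> carry_out(
  motion=[
    [[-0.2,0,0],0],
    [[-0.4,0,0],0],
    [[-0.6,0,0],0],
    [[-0.65,0.0,0.1],0],
    [[-0.65,0.0,0.2],0],
    [[-0.65,0.0,0.218],0],
    [[-0.65,0.0,0.218],0],
    [[-0.65,0.0,0.218],0],
  ],
)

```text
time_s: 21.7
ee_pos: [0.4301, -0.2701, 0.1112]
eef_rot: [3.141, 0.001, 1.572]
force: [0.5, 0.0, 0.1]
grip_width: 0.0538
grip_force: 12.0
```

Run:
```python
from h import *
I,D=camera("side")
o=ctrl.get_obs();p=o["ee_pos"];print(o["time_s"],p,o["eef_rot"],o["grip_width"],o["force"])
for n in("top","side"):
    I,D=camera(n)
    print(n,circ(n,D,(.431,-.267),.062,.08))
    try: print(n,held(n,I,D,"blue",(p[2]+.003,p[2]+.025),p))
    except Exception as e: print(n,e)
```

```text
21.75 [ 0.43004819 -0.27030337  0.11134768] [3.14032329e+00 9.03746163e-04 1.57158699e+00] 0.05346947361615097 [-0.15930757 -0.9576402   0.75066658]Traceback (most recent call last):
  File "<stdin>", line 6, in <module>
  File "h.py", line 22, in circ
    P=W[m]; (x,y),R=cv2.minEnclosingCircle(P[:,:2].astype(np.float32)); return np.round([x,y,2*R,np.percentile(P[:,2],90),*P[:,:2].mean(0)],4)
                                                                                                 ~~~~~~~~~~~~~^^^^^^^^^^^
    return _quantile_unchecked(
        a, q, axis, out, overwrite_input, method, keepdims, weights)
    return _ureduce(a,
                    func=_quantile_ureduce_func,
    ...<5 lines>...
                    overwrite_input=overwrite_input,
                    method=method)
    r = func(a, **kwargs)
    result = _quantile(arr,
                       quantiles=q,
    ...<2 lines>...
                       out=out,
                       weights=wgt)
    slices_having_nans = np.isnan(arr[-1, ...])
                                  ~~~^^^^^^^^^
IndexError: index -1 is out of bounds for axis 0 with size 0
```

Run:
```python
from h import *
I,D=camera("side")
o=ctrl.get_obs();p=o["ee_pos"];print(o["time_s"],p)
print(held("side",I,D,"blue",(p[2]+.003,p[2]+.025),p))
print(circ("side",D,(.431,-.267),.062,.076))
```

```text
21.85 [ 0.42980412 -0.27056986  0.11111665]
(236, 'enc', array([ 0.4303, -0.2695,  0.0567]), 'fit', array([ 0.4306, -0.269 ,  0.0482]), 'z', array([0.1225, 0.1255, 0.1272]), 'tilt', array([-0.014, -0.011]), 'rng', [[0.4037, -0.2939], [0.4581, -0.2414]])
[ 0.4308 -0.2666  0.0497  0.0728  0.4306 -0.2712]
```

>>> carry_out(
  motion=[
    [[0.008,0.003,0.08],0],
    [[0.008,0.003,0.15],0],
    [[0.008,0.003,0.18],0],
    [[0.008,0.003,0.2],0],
    [[0.008,0.003,0.22],0],
    [[0.008,0.003,0.235],0],
    [[0.008,0.003,0.25],0],
    [[0.008,0.003,0.25],0],
  ],
)

```text
time_s: 22.65
ee_pos: [0.43, -0.2691, 0.0601]
eef_rot: [-3.142, -0.0, 1.57]
force: [-0.4, 0.2, 0.2]
grip_width: 0.0539
grip_force: 12.0
```

>>> carry_out(
  motion=[
    [[0,0,0],0],
    [[0,0,0],0],
    [[0,0,0],0],
    [[0,0,0],0],
    [[0,0,0],0],
    [[0,0,-0.15],0],
    [[0,0,-0.35],0],
    [[0.2,0,-0.5],0],
    [[0.4,0.2,-0.5],0],
    [[0.55,0.4,-0.5],0],
    [[0.55,0.4,-0.5],0],
    [[0.55,0.4,-0.5],0],
  ],
  hand=-1,
)

```text
time_s: 23.85
ee_pos: [0.5103, -0.1584, 0.1599]
eef_rot: [-3.141, -0.0, 1.573]
force: [0.3, -0.2, 0.1]
grip_width: 0.0941
grip_force: 0.0
```

Run:
```python
from h import *
for n in("side","top"):
    I,D=camera(n)
    if n=="side":
        cv2.imwrite("pics/c6.png",cv2.resize(I[230:330,270:370],(600,600)))
        o=ctrl.get_obs();print(o["time_s"],o["ee_pos"],o["eef_rot"],o["force"])
        print("lw",circ(n,D,(.511,-.158),.0125,.03),"ln",circ(n,D,(.494,.04),.0125,.03))
    try: print(n,held(n,I,D,"blue",(.06,.085),(.431,-.267)))
    except Exception as e: print(n,e)
```

```text
23.9 [ 0.5095908  -0.15924353  0.15988212] [-3.14079527e+00 -1.17125140e-04  1.57127101e+00] [-0.36645323  0.06607975 -0.97046789]
lw [ 0.511  -0.1577  0.07    0.0187  0.51   -0.1591] ln [0.4952 0.0381 0.0563 0.0189 0.4908 0.034 ]
side (215, 'enc', array([ 0.4303, -0.2669,  0.0538]), 'fit', array([ 0.4301, -0.2673,  0.0481]), 'z', array([0.0709, 0.0741, 0.0758]), 'tilt', array([0.011, 0.006]), 'rng', [[0.4044, -0.2932], [0.456, -0.2407]])
top (81, 'enc', array([ 0.431, -0.265,  0.054]), 'fit', array([ 0.4302, -0.2653,  0.0485]), 'z', array([0.071 , 0.075 , 0.0779]), 'tilt', array([0.02 , 0.014]), 'rng', [[0.404, -0.2895], [0.4547, -0.2391]])
```

View pics/c6.png

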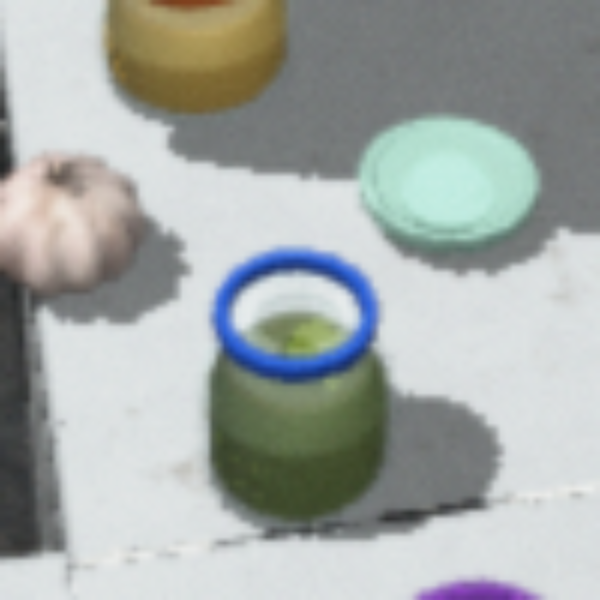

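The blue ring sits flat round the narrow jar's lip: crop (297,312), top at z 0.075. Next is the wide lid.

>>> carry_out(
  motion=[
    [[0.008,0.003,0.2],0],
    [[0.008,0.003,0.4],0],
    [[0.008,0.003,0.58],0],
    [[0.008,0.003,0.7],0],
    [[0.008,0.003,0.75],0],
    [[0.008,0.003,0.773],0],
    [[0.008,0.003,0.773],0],
    [[0.008,0.003,0.773],0],
  ],
)

```text
time_s: 24.75
ee_pos: [0.5111, -0.158, 0.0069]
eef_rot: [3.14, 0.001, 1.57]
force: [-0.1, -0.7, 0.7]
grip_width: 0.0941
grip_force: 0.0
```

>>> carry_out(
  motion=[
    [[0,0,0],0],
    [[0,0,0],0],
    [[0,0,0],0],
    [[0,0,0],0],
    [[0,0,0],0],
    [[0,0,0],0],
  ],
  hand=1,
  force=15,
)

```text
time_s: 25.35
ee_pos: [0.5106, -0.1576, 0.0058]
eef_rot: [3.141, 0.0, 1.571]
force: [-1.2, 0.7, 3.3]
grip_width: 0.0661
grip_force: 15.0
```

>>> carry_out(
  motion=[
    [[0,0,-0.1],0],
    [[0,0,-0.3],0],
    [[0,0,-0.5],0],
    [[0,0,-0.6],0],
    [[0.15,-0.13,-0.6],0],
    [[0.3,-0.26,-0.6],0],
    [[0.45,-0.39,-0.6],0],
    [[0.5,-0.415,-0.6],0],
    [[0.5,-0.415,-0.6],0],
    [[0.5,-0.415,-0.6],0],
  ],
)

```text
time_s: 26.35
ee_pos: [0.4283, -0.058, 0.1258]
eef_rot: [3.141, 0.0, 1.571]
force: [0.7, -0.0, -2.0]
grip_width: 0.067
grip_force: 15.0
```

Run:
```python
from h import *
I,D=camera("side")
o=ctrl.get_obs();p=o["ee_pos"];print(o["time_s"],p,o["grip_width"])
print(held("side",I,D,"lid",(p[2]+.002,p[2]+.025),p))
print(held("side",I,D,"orange",(.05,.075),(.428,-.058)))
cv2.imwrite("pics/c7.png",cv2.resize(I[170:270,260:360],(500,500)))
```

```text
26.4 [ 0.4283549  -0.05823931  0.12570337] 0.06648717176359714
(17, 'enc', array([ 0.4385, -0.0707,  0.0573]), 'fit', array([ 0.4328, -0.062 ,  0.0571]), 'z', array([0.1342, 0.1367, 0.1381]), 'tilt', array([0.03 , 0.019]), 'rng', [[0.4131, -0.094], [0.4625, -0.0554]])
(196, 'enc', array([ 0.4288, -0.0589,  0.0699]), 'fit', array([ 0.4279, -0.0587,  0.0619]), 'z', array([0.0599, 0.064 , 0.0658]), 'tilt', array([0.004, 0.025]), 'rng', [[0.395, -0.092], [0.4606, -0.0241]])
```

View pics/c7.png

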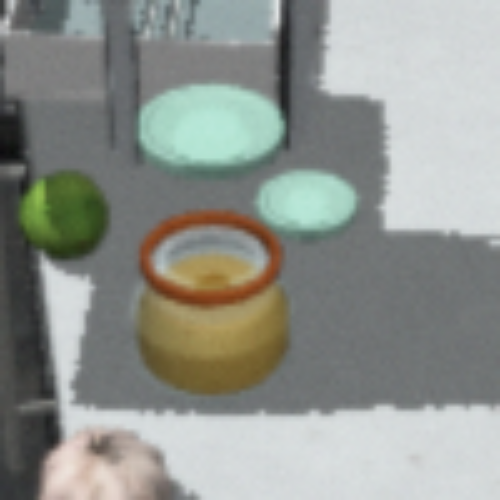

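The lid is held level above the jar, at crop (211,127). I refine the lid's centre.

```bash
sed -i 's/(60 if col=="lid" else 110)/(30 if col=="lid" else 110)/; s/"lid":(70,95)/"lid":(60,100)/' h.py
python3 - <<'E'
from h import *
I,D=camera("side")
p=ctrl.get_obs()["ee_pos"];print(p)
print(held("side",I,D,"lid",(p[2]+.008,p[2]+.02),p))
print(held("side",I,D,"lid",(.013,.025),(.494,.039)))
E
```

```text
[ 0.42823031 -0.05828743  0.12555151]
(436, 'enc', array([ 0.4285, -0.0581,  0.0711]), 'fit', array([ 0.4293, -0.0594,  0.0503]), 'z', array([0.1356, 0.1371, 0.1385]), 'tilt', array([0.001, 0.006]), 'rng', [[0.3945, -0.0934], [0.463, -0.023]])
(213, 'enc', array([0.4944, 0.0392, 0.0569]), 'fit', array([0.4941, 0.0376, 0.0401]), 'z', array([0.0154, 0.0172, 0.0191]), 'tilt', array([-0.   ,  0.009]), 'rng', [[0.4676, 0.0116], [0.5196, 0.0659]])
```

>>> carry_out(
  motion=[
    [[0,0,0.1],0],
    [[0,0,0.18],0],
    [[0,0,0.22],0],
    [[0,0,0.25],0],
    [[0,0,0.275],0],
    [[0,0,0.295],0],
    [[0,0,0.31],0],
    [[0,0,0.321],0],
    [[0,0,0.321],0],
    [[0,0,0.321],0],
  ],
)

```text
time_s: 27.45
ee_pos: [0.4278, -0.0576, 0.0616]
eef_rot: [3.141, 0.0, 1.571]
force: [0.3, -0.0, -0.2]
grip_width: 0.0667
grip_force: 15.0
```

>>> carry_out(
  motion=[
    [[0,0,0],0],
    [[0,0,0],0],
    [[0,0,0],0],
    [[0,0,0],0],
    [[0,0,-0.1],0],
    [[0,0,-0.3],0],
    [[0,0,-0.5],0],
    [[0.25,0.17,-0.5],0],
    [[0.483,0.333,-0.5],0],
    [[0.483,0.333,-0.5],0],
    [[0.483,0.333,-0.5],0],
    [[0.483,0.333,-0.5],0],
  ],
  hand=-1,
)

```text
time_s: 28.65
ee_pos: [0.4936, 0.0386, 0.161]
eef_rot: [-3.14, 0.0, 1.571]
force: [-0.5, -1.2, -0.8]
grip_width: 0.094
grip_force: 0.0
```

Run:
```python
from h import *
for n in("side","top"):
    I,D=camera(n)
    if n=="side":
        cv2.imwrite("pics/c8.png",cv2.resize(I[190:270,260:340],(480,480)))
        o=ctrl.get_obs();print(o["time_s"],o["ee_pos"],o["eef_rot"],o["force"])
    try: print(n,held(n,I,D,"lid",(.06,.09),(.428,-.058)));print(n,held(n,I,D,"orange",(.05,.075),(.428,-.058)))
    except Exception as e: print(n,e)
```

```text
28.7 [0.49358265 0.03819506 0.16119134] [-3.14076017e+00  2.36158165e-04  1.57008325e+00] [ 0.43835618 -0.60402451  0.21300366]
side (411, 'enc', array([ 0.4281, -0.0576,  0.0688]), 'fit', array([ 0.4282, -0.0578,  0.0489]), 'z', array([0.0708, 0.0724, 0.0739]), 'tilt', array([0.   , 0.008]), 'rng', [[0.3953, -0.0901], [0.4616, -0.0238]])
side (73, 'enc', array([ 0.4271, -0.0698,  0.0614]), 'fit', array([ 0.4291, -0.0581,  0.0639]), 'z', array([0.0556, 0.0624, 0.0654]), 'tilt', array([ 0.037, -0.098]), 'rng', [[0.3966, -0.0916], [0.4576, -0.063]])
top (367, 'enc', array([ 0.4291, -0.0557,  0.063 ]), 'fit', array([ 0.4293, -0.0565,  0.0431]), 'z', array([0.0685, 0.0717, 0.0747]), 'tilt', array([ 0.015, -0.002]), 'rng', [[0.3986, -0.0852], [0.4584, -0.0284]])
top index -1 is out of bounds for axis 0 with size 0h.py:40: RuntimeWarning: Mean of empty slice.
  pl=np.linalg.lstsq(np.c_[P[:,:2]-X.mean(0),np.ones(len(P))],P[:,2],rcond=None)[0]
  ret = um.true_divide(
```

View pics/c8.png

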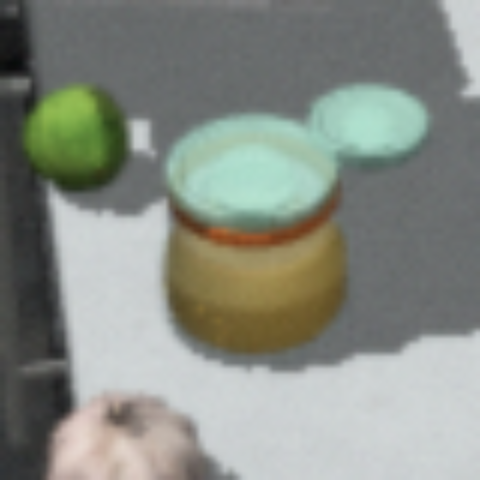

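The wide lid lies flat and centred on the orange ring: crop (253,172), disc top at z 0.073. Next is the narrow lid.

>>> carry_out(
  motion=[
    [[0.003,0.003,0.2],0],
    [[0.003,0.003,0.4],0],
    [[0.003,0.003,0.58],0],
    [[0.003,0.003,0.7],0],
    [[0.003,0.003,0.75],0],
    [[0.003,0.003,0.776],0],
    [[0.003,0.003,0.776],0],
    [[0.003,0.003,0.776],0],
  ],
)

```text
time_s: 29.55
ee_pos: [0.4955, 0.0395, 0.0074]
eef_rot: [3.14, 0.0, 1.57]
force: [-0.4, 0.6, 1.1]
grip_width: 0.0941
grip_force: 0.0
```

>>> carry_out(
  motion=[
    [[0,0,0],0],
    [[0,0,0],0],
    [[0,0,0],0],
    [[0,0,0],0],
    [[0,0,0],0],
    [[0,0,0],0],
    [[0,0,0],0],
    [[0,0,0],0],
  ],
  hand=1,
  force=15,
)

```text
time_s: 30.35
ee_pos: [0.4948, 0.0396, 0.0062]
eef_rot: [-3.141, 0.0, 1.57]
force: [-0.5, 1.6, 1.1]
grip_width: 0.0523
grip_force: 15.0
```

>>> carry_out(
  motion=[
    [[0,0,-0.1],0],
    [[0,0,-0.3],0],
    [[0,0,-0.5],0],
    [[0,0,-0.7],0],
    [[-0.2,0,-0.7],0],
    [[-0.4,0,-0.7],0],
    [[-0.6,0,-0.7],0],
    [[-0.8,0,-0.7],0],
    [[-1,0,-0.7],0],
    [[-1,0,-0.7],0],
    [[-1,0,-0.7],0],
  ],
)

```text
time_s: 31.45
ee_pos: [0.4945, -0.1607, 0.1459]
eef_rot: [-3.141, -0.0, 1.569]
force: [0.2, 0.2, -2.4]
grip_width: 0.0528
grip_force: 15.0
```

>>> carry_out(
  motion=[
    [[-0.2,-0.12,0],0],
    [[-0.4,-0.24,0],0],
    [[-0.53,-0.32,0.04],0],
    [[-0.53,-0.32,0.08],0],
    [[-0.53,-0.32,0.08],0],
    [[-0.53,-0.32,0.08],0],
    [[-0.53,-0.32,0.08],0],
  ],
)

```text
time_s: 32.15
ee_pos: [0.4315, -0.2653, 0.1306]
eef_rot: [3.141, 0.0, 1.572]
force: [-0.9, -0.5, -0.4]
grip_width: 0.0522
grip_force: 15.0
```

Run:
```python
from h import *
I,D=camera("side")
p=ctrl.get_obs()["ee_pos"];print(p)
print(held("side",I,D,"lid",(p[2]+.007,p[2]+.02),p))
print(held("side",I,D,"blue",(.06,.085),(.431,-.267)))
```

```text
[ 0.43141675 -0.26546012  0.13059582]
(501, 'enc', array([ 0.4315, -0.2657,  0.0576]), 'fit', array([ 0.4324, -0.267 ,  0.0395]), 'z', array([0.14  , 0.1416, 0.1431]), 'tilt', array([0.009, 0.012]), 'rng', [[0.4044, -0.2926], [0.4588, -0.2386]])
(201, 'enc', array([ 0.4308, -0.2668,  0.0532]), 'fit', array([ 0.4302, -0.2674,  0.0479]), 'z', array([0.0706, 0.0742, 0.076 ]), 'tilt', array([0.012, 0.015]), 'rng', [[0.4045, -0.2932], [0.4551, -0.2403]])
```

>>> carry_out(
  motion=[
    [[-0.005,-0.004,0.1],0],
    [[-0.005,-0.004,0.16],0],
    [[-0.005,-0.004,0.2],0],
    [[-0.005,-0.004,0.23],0],
    [[-0.005,-0.004,0.255],0],
    [[-0.005,-0.004,0.275],0],
    [[-0.005,-0.004,0.286],0],
    [[-0.005,-0.004,0.295],0],
    [[-0.005,-0.004,0.295],0],
    [[-0.005,-0.004,0.295],0],
  ],
)

```text
time_s: 33.2
ee_pos: [0.4305, -0.2678, 0.0734]
eef_rot: [3.14, 0.001, 1.57]
force: [-7.0, 4.1, 24.4]
grip_width: 0.0525
grip_force: 21.8
```

>>> carry_out(
  motion=[
    [[0,0,0],0],
    [[0,0,0],0],
    [[0,0,0],0],
    [[0,0,0],0],
    [[0,0,0],0],
    [[0,0,-0.1],0],
    [[0,0,-0.3],0],
    [[0,0,-0.5],0],
    [[0.3,0,-0.6],0],
    [[0.6,0,-0.6],0],
    [[0.6,0,-0.6],0],
    [[0.6,0,-0.6],0],
  ],
  hand=-1,
)

```text
time_s: 34.4
ee_pos: [0.43, -0.1451, 0.1917]
eef_rot: [3.141, 0.0, 1.573]
force: [0.1, -0.0, 0.3]
grip_width: 0.0938
grip_force: 0.0
```

Run:
```python
from h import *
for n in("side","top"):
    I,D=camera(n)
    if n=="side":
        cv2.imwrite("pics/c9.png",cv2.resize(I[110:320,230:390],(457,600)))
        o=ctrl.get_obs();print(o["time_s"],o["ee_pos"],o["force"])
    for c,z in(((.431,-.267),(.072,.1)),((.428,-.058),(.062,.09))):
        try: print(n,held(n,I,D,"lid",z,c))
        except Exception as e: print(n,e)
```

```text
34.45 [ 0.43011321 -0.14649333  0.19153803] [ 0.69570156 -0.47853547  0.17265454]
side (486, 'enc', array([ 0.43  , -0.269 ,  0.0535]), 'fit', array([ 0.4299, -0.2702,  0.0388]), 'z', array([0.0804, 0.0821, 0.0836]), 'tilt', array([0.011, 0.028]), 'rng', [[0.4041, -0.2952], [0.4561, -0.2428]])
side (416, 'enc', array([ 0.4288, -0.057 ,  0.0699]), 'fit', array([ 0.4283, -0.0576,  0.0493]), 'z', array([0.0707, 0.0724, 0.0737]), 'tilt', array([-0.   ,  0.001]), 'rng', [[0.3955, -0.0905], [0.4619, -0.0232]])
top (164, 'enc', array([ 0.4289, -0.2691,  0.0526]), 'fit', array([ 0.4268, -0.2735,  0.0322]), 'z', array([0.0786, 0.0821, 0.0849]), 'tilt', array([0.018, 0.014]), 'rng', [[0.4036, -0.2939], [0.454, -0.2557]])
top (329, 'enc', array([ 0.4301, -0.055 ,  0.0627]), 'fit', array([ 0.4306, -0.0542,  0.0414]), 'z', array([0.0685, 0.072 , 0.075 ]), 'tilt', array([ 0.021, -0.009]), 'rng', [[0.3989, -0.082], [0.4581, -0.0256]])
```

View pics/c9.png

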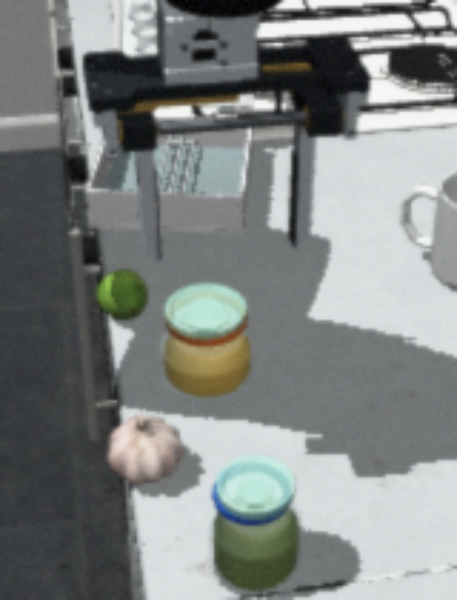

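Force during the descent reached 24 N, so a fingertip may have met the ring. I check this closely.

Run:
```python
from h import *
S,D=camera("side");T,DT=camera("top")
c=np.zeros((600,800,3),np.uint8);c[:,:450]=cv2.resize(S[262:322,298:343],(450,600),interpolation=cv2.INTER_CUBIC);c[:350,450:]=cv2.resize(T[195:235,380:420],(350,350),interpolation=cv2.INTER_CUBIC);cv2.imwrite("pics/c10.png",c)
for n,I,d in(("side",S,D),("top",T,DT)):
    W=cloud(n,d)
    H=cv2.cvtColor(I,cv2.COLOR_BGR2HSV).astype(int)
    # jar body silhouette in a height band
    m=(d>0)&(np.hypot(W[...,0]-.431,W[...,1]+.267)<.05)
    for a,b in((.012,.05),(.08,.09)):
        P=W[m&(W[...,2]>a)&(W[...,2]<b)]; print(n,a,len(P),"xmid",np.round((P[:,0].min()+P[:,0].max())/2,4),"xr",np.ptp(P[:,0]).round(4),"ymid",np.round((P[:,1].min()+P[:,1].max())/2,4),"yr",np.ptp(P[:,1]).round(4))
    # body circle fit r=33 (axis) on band
    P=W[m&(W[...,2]>.012)&(W[...,2]<.045)]
    from scipy.optimize import least_squares as ls
    if len(P)>50: print("body",ls(lambda q:np.hypot(P[:,0]-q[0],P[:,1]-q[1])-.033,[.431,-.267],loss="soft_l1",f_scale=.002).x.round(4))
    b=(H[...,0]>=100)&(H[...,0]<=130)&(H[...,1]>110)&m
    P=W[b];
    if len(P)>8: print("blue",len(P),P.mean(0).round(4),np.round([P.min(0),P.max(0)],4).tolist()); print("fit27",ls(lambda q:np.hypot(P[:,0]-q[0],P[:,1]-q[1])-.027,[.431,-.267],loss="soft_l1",f_scale=.002).x.round(4), "tilt",np.linalg.lstsq(np.c_[P[:,0]-.43,np.ones(len(P))],P[:,2],rcond=None)[0].round(4))
```

```text
side 0.012 531 xmid 0.4311 xr 0.0647 ymid -0.2748 yr 0.0517
side 0.08 469 xmid 0.4305 xr 0.0526 ymid -0.2689 yr 0.0539
body [ 0.4316 -0.266 ]
blue 60 [ 0.4168 -0.2847  0.0729] [[0.4024, -0.2957, 0.0587], [0.4435, -0.2586, 0.079]]
fit27 [ 0.4296 -0.2658] tilt [-0.0533  0.0722]
top 0.012 24 xmid 0.406 xr 0.014 ymid -0.2763 yr 0.0326
top 0.08 130 xmid 0.4295 xr 0.0482 ymid -0.2762 yr 0.0346
```

View pics/c10.png

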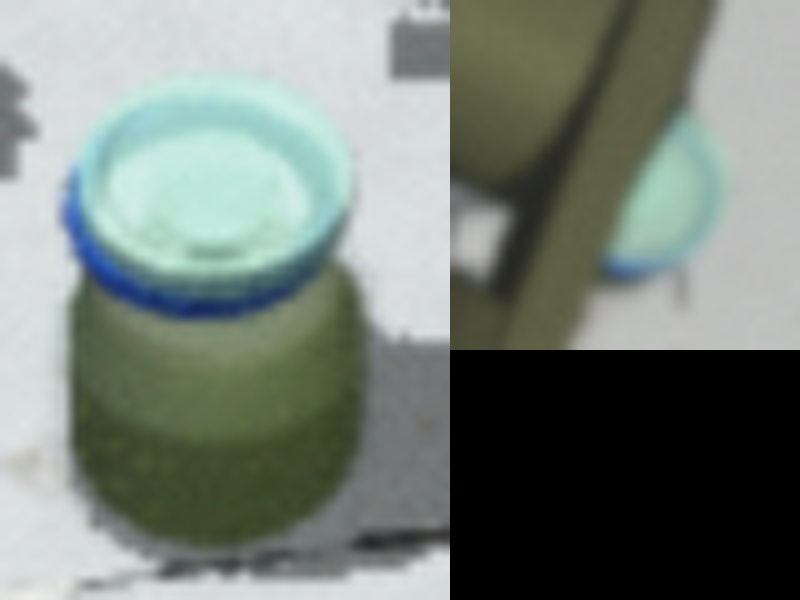

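The ring has been pushed about 2 mm towards the left (crop (80,215)), and the lid sits about 2 mm towards the camera (crop (215,180)). Lid height is right. I centre both by gently closing the fingers round lid and ring, first along x, then along y.

>>> carry_out(
  motion=[
    [[-0.25,0.005,0],0],
    [[-0.5,0.005,0],0],
    [[-0.6,0.005,0],0],
    [[-0.6,0.005,0.1],0],
    [[-0.6,0.005,0.3],0],
    [[-0.6,0.005,0.45],0],
    [[-0.6,0.005,0.56],0],
    [[-0.6,0.005,0.61],0],
    [[-0.6,0.005,0.622],0],
    [[-0.6,0.005,0.622],0],
    [[-0.6,0.005,0.622],0],
  ],
)

```text
time_s: 35.7
ee_pos: [0.4314, -0.2679, 0.0679]
eef_rot: [3.14, 0.001, 1.57]
force: [-0.7, 0.2, 0.2]
grip_width: 0.0942
grip_force: 0.0
```

>>> carry_out(
  motion=[
    [[0,0,0],0],
    [[0,0,0],0],
    [[0,0,0],0],
    [[0,0,0],0],
    [[0,0,0],0],
    [[0,0,0],0],
    [[0,0,0],0],
    [[0,0,0],0],
  ],
  hand=1,
  force=4,
)

```text
time_s: 36.5
ee_pos: [0.4309, -0.2674, 0.0669]
eef_rot: [-3.141, 0.0, 1.57]
force: [-1.9, 0.6, 2.1]
grip_width: 0.0544
grip_force: 4.0
```

>>> carry_out(
  motion=[
    [[0,0,0],0],
    [[0,0,0],0],
    [[0,0,0],0],
    [[0,0,0],0],
    [[0,0,-0.1],0],
    [[0,0,-0.2],0],
    [[0,0,-0.2],0.02],
    [[0.005,0,-0.2],0.06],
    [[0.005,0,-0.2],0.1],
    [[0.005,0,-0.2],0.14],
    [[0.005,0,-0.2],0.18],
    [[0.005,0,-0.2],0.2],
  ],
  hand=-1,
)

```text
time_s: 37.7
ee_pos: [0.4309, -0.2663, 0.1069]
eef_rot: [3.142, -0.0, 0.689]
force: [-0.2, -0.6, 0.1]
grip_width: 0.0939
grip_force: 0.0
```

>>> carry_out(
  motion=[
    [[0,0,0],0.02],
    [[0,0,0],0.05],
    [[0,0,0],0.05],
    [[0,0,0.06],0.05],
    [[0,0,0.12],0.05],
    [[0,0,0.17],0.05],
    [[0,0,0.2],0.05],
    [[0,0,0.2],0.05],
    [[0,0,0.2],0.05],
  ],
)

```text
time_s: 38.6
ee_pos: [0.431, -0.2664, 0.0669]
eef_rot: [-3.142, 0.0, 0.381]
force: [0.3, -0.0, 0.2]
grip_width: 0.094
grip_force: 0.0
```

>>> carry_out(
  motion=[
    [[0,0,0],0],
    [[0,0,0],0],
    [[0,0,0],0],
    [[0,0,0],0],
    [[0,0,0],0],
    [[0,0,0],0],
    [[0,0,0],0],
    [[0,0,0],0],
  ],
  hand=1,
  force=4,
)

```text
time_s: 39.4
ee_pos: [0.4309, -0.2663, 0.0669]
eef_rot: [-3.142, -0.0, 0.381]
force: [-0.9, 0.3, 0.2]
grip_width: 0.0546
grip_force: 4.0
```

>>> carry_out(
  motion=[
    [[0,0,0],0],
    [[0,0,0],0],
    [[0,0,0],0],
    [[0,0,0],0],
    [[0,0,0],0],
    [[0,0,-0.1],0],
    [[0,0,-0.3],0],
    [[0,0,-0.5],0],
    [[-0.2,-0.2,-0.7],0],
    [[-0.4,-0.5,-0.7],0],
    [[-0.4,-0.8,-0.7],0],
    [[-0.4,-0.8,-0.7],0],
  ],
  hand=-1,
)

```text
time_s: 40.6
ee_pos: [0.2956, -0.1463, 0.2068]
eef_rot: [3.141, -0.0, 0.38]
force: [0.0, -0.8, 0.4]
grip_width: 0.094
grip_force: 0.0
```

Run:
```python
from h import *
from scipy.optimize import least_squares as ls
S,D=camera("side");T,DT=camera("top")
o=ctrl.get_obs();print(o["time_s"],o["ee_pos"],o["force"])
c=np.zeros((600,800,3),np.uint8);c[:,:450]=cv2.resize(S[262:322,298:343],(450,600),interpolation=cv2.INTER_CUBIC);c[:350,450:]=cv2.resize(T[195:235,380:420],(350,350),interpolation=cv2.INTER_CUBIC);cv2.imwrite("pics/c11.png",c)
for n,I,d in(("side",S,D),("top",T,DT)):
    W=cloud(n,d);H=cv2.cvtColor(I,cv2.COLOR_BGR2HSV).astype(int)
    m=(d>0)&(np.hypot(W[...,0]-.431,W[...,1]+.267)<.05)
    P=W[m&(W[...,2]>.012)&(W[...,2]<.045)]
    if len(P)>50: print("body",ls(lambda q:np.hypot(P[:,0]-q[0],P[:,1]-q[1])-.033,[.431,-.267],loss="soft_l1",f_scale=.002).x.round(4))
    print(n,held(n,I,d,"lid",(.074,.1),(.431,-.267)))
    P=W[(H[...,0]>=100)&(H[...,0]<=130)&(H[...,1]>110)&m]
    if len(P)>8: print("blue",len(P),np.round([P.min(0),P.max(0)],4).tolist(),ls(lambda q:np.hypot(P[:,0]-q[0],P[:,1]-q[1])-.027,[.431,-.267],loss="soft_l1",f_scale=.002).x.round(4))
```

```text
40.7 [ 0.29537798 -0.14517683  0.20747874] [-0.34699058 -0.36108208  1.28383068]
body [ 0.4316 -0.266 ]
side (493, 'enc', array([ 0.432 , -0.2673,  0.0553]), 'fit', array([ 0.4315, -0.2689,  0.0392]), 'z', array([0.0804, 0.0822, 0.0835]), 'tilt', array([0.005, 0.024]), 'rng', [[0.4054, -0.2943], [0.4575, -0.2413]])
blue 64 [[0.4059, -0.2937, 0.0687], [0.4529, -0.2716, 0.0793]] [ 0.4322 -0.2659]
body [ 0.4324 -0.2676]
top (293, 'enc', array([ 0.4314, -0.2667,  0.0534]), 'fit', array([ 0.4314, -0.266 ,  0.0381]), 'z', array([0.0783, 0.0822, 0.0852]), 'tilt', array([-0.002, -0.006]), 'rng', [[0.4058, -0.2911], [0.4566, -0.2409]])
```

View pics/c11.png

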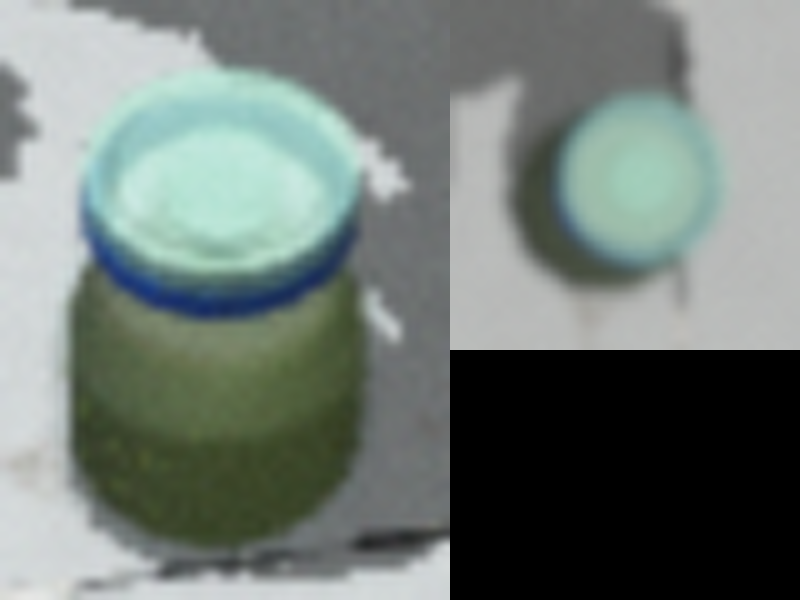

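The blue ring and lid are now concentric and level on the narrow jar: crop (222,180), disc top at z about 0.083. The arm is clear, so I hand in.

```bash
python3 -c "
from station import ctrl
print(ctrl.hand_in())"
```

```text
the job is handed in; nothing more can be done
None
```

Job handed in at about 41 s: both rings and lids measured flat and centred on their upright jars, and the cover was left open; the narrow pair needed recentring after a fingertip nudged its ring (24 N).

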